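# Sort jars, connector housings and flux tin back into their printed holders

### The arm

A 6-joint arm with a two-finger parallel gripper is mounted at the origin on a cart in front of the work surface, level with it; the furniture and walls round the work are solid. World frame = base frame: x ahead of the robot, y to its left, z up, the work surface at z = 0. Lengths are in m, angles in degrees, forces in N, time in s.
With the tool pointing down it reaches from about 0.25 to 0.725 m from the base axis. Payload 9.7 kg.
Tool frame: the origin (TCP) lies at the very end of the fingers, on their centre line; the grasp point (between the pads) lies 19 mm behind it (bot.hold_point_z is the distance from the TCP to the grasp point, in m); z points along the fingers, y is the line along which they close (so a half turn about z gives the same grasp; the last joint's range is limited). The gripper opens to 85 mm and grips with 20 to 120 N. Pads are 22 mm wide; open, the fingers measure 114 mm over their backs; the gripper's body (76 mm by 85 mm) begins 54 mm behind the grasp point. The pads swing forward as they close: fully open they stand 13 mm farther back than shut.
Start: joints at [66.406, 4.979, 10.078, 95.1, 0, 90], TCP at [0.22, 0.504, 0.21] pointing down, gripper open.
Joint ranges: [-179.16, 179.16], [-48.56, 103.87], [-65.8, 70.77], [-126.05, 130.52], [-82.76, 87.17], [-180, 180]. Speed limits (degrees/s): [127.2, 127.2, 147.25, 180, 180, 180].

### API

Orientations are given as [roll, pitch, yaw] about the fixed x, y, z axes, in that order (R = Rz(yaw) Ry(pitch) Rx(roll)).
In Python, from workcell import bot gives the robot as it stands.
- The arm moves only by the tool play_rows, never from a script. Its argument "targets" is a list of rows, each an object with "grip": the closure in counts, from 0 (fully open) to 255 (shut); "linear": the shift along the world's x, y, z in cm, a list of three; "delta_rot": the turn, a rotation vector about the world's x, y, z in rad, a list of three. A call has 1 to 10 rows; each row is the pose to reach, as a shift and turn from the pose commanded when the call began; what a row does not reach only later rows make up. A row lasts 1/10 s, in which the tool goes at most 50 mm and 8.59 degrees, less where a joint would pass 70% of its speed; a pose out of reach is approached as far as the arm can. A call with a gripper value outside its range is refused whole. The fingers move at their own pace and stop on an object; "force" is the grip in N (left out, the last holds). Time passes only in rows, so rows that repeat a pose let the fingers close. It gives the time, the measured TCP pose, the force, the opening and the grip force at its end, in the units of the state.
- bot.get_obs(): the state, without advancing time (a new reading comes with each control period).
- bot.camera(name): name is "side" or "top" or "wrist"; returns a dict with "color" (420x560x3 uint8, red, green, blue), "range_z" (420x560 float32, m along the optical axis (not along the pixel's ray), 0 where there is no reading), "fov_y" (degrees; the focal length in pixels is half the picture's height over the tangent of half this angle, whatever the lens; pixels are square), "cx", "cy" (the principal point, pixels), "world_to_cam" (4x4, takes a point from world to camera coordinates). Camera axes: x right, y up, looking along -z (the intrinsics and any distortion apply to the point x, -y, -z); pixel columns grow to the right and rows downward; lengths in m; the calibration is good to about 2 mm. A picture is of the moment at which its call begins.
- bot.job_done(): hands the job in; it is judged then, once.
Trained networks look in a picture, given as the dict that the camera call returned (one of the last four; its "shot" number tells which), for a name from the list of things; names that differ only in an ending like _2 or _b are one class to them, and where a whole thing is asked for, a point or a joint stands for the part that bears it (a point fixed in the world has none). Each returns a list of dicts, best first, with "conf" (0 to 1); they miss things now and then, are a little off and sometimes report something else, mostly with a low value. They report only what shows in the picture. A call takes as long as a camera call.
- bot.search_frame(picture, target): "box" ([left, top, right, bottom] in pixels, round what is visible of it).
- bot.trace(picture, target): "pixels" (420x560 bool, what is visible of it) and "box" ([left, top, right, bottom] in pixels, round what is visible of it).
- bot.pinpoint(picture, target): "pixel" ([column, row] in pixels: a listed point, or the origin of a listed thing).
The state is a dict: "time": time; "q": joint angles; "qd": joint speeds; "joint_efforts": joint torques, N m; "ee_pos": TCP position; "tcp_rot": TCP orientation; "wrist_force": force on the tool from outside, world axes, zero at the start; "torque": the same for the moment, N m; "opening": finger opening in m; "grasp_force": force on a finger pad.
Only numpy, scipy, OpenCV 4.12 (cv2) and the standard library are available. Lean on these libraries where they do the work, as an engineer would, in place of code of your own. Each camera call takes 0.05 s, during which the arm holds its last target. There are 200 camera calls.

### The job

The harness repair is done, so clear the mat: sort the loose parts back into the grey printed holders beside it. The two clear jars go in the rack with two round pockets, one jar in each; the two black connector housings go in the tray with two rectangular pockets, one in each; the flux tin goes in the holder with the single round pocket. Set each one upright and all the way down on its pocket floor, let go, and leave the blue case and the solder reel where they are.

Things in the scene. Friction and masses are not known exactly. Their poses are not given: they have to be found in the camera images.
- jar_a: small clear jar with a white screw lid, a plain upright cylinder 31 mm in diameter and 43 mm tall, about 40 g, standing on the grey mat, whose top is 1.6 mm above the worktop. Origin: centre of its underside; z up; its yaw does not matter
- jar_b: the other jar, the same as jar_a: small clear jar with a white screw lid, a plain upright cylinder 31 mm in diameter and 43 mm tall, about 40 g, standing on the grey mat, whose top is 1.6 mm above the worktop. Origin: centre of its underside; z up; its yaw does not matter
- flux_tin: low round flux tin with a screw lid, 38 mm in diameter and 20 mm tall, about 60 g, standing on the mat; the only flat round thing to sort. Origin: centre of its underside; z up; its yaw does not matter
- housing_a: black box-shaped connector housing with a small raised bar on top, 29 (x) x 34 (y) x 24 mm (z), about 20 g, lying flat on the mat with the bar up; best gripped across the 29 mm sides (its x axis). Origin: centre of its underside
- housing_b: the other housing, the same as housing_a: black box-shaped connector housing with a small raised bar on top, 29 (x) x 34 (y) x 24 mm (z), about 20 g, lying flat on the mat with the bar up; best gripped across the 29 mm sides (its x axis). Origin: centre of its underside
- jar_rack: holder for the jars, 66 (x) x 118 (y) mm, with two round pockets 45 mm in diameter and 16 mm deep, their centres on its y axis at y = +29 and -29 mm; pocket floors 8 mm above the origin. Either jar may go in either pocket. Holders are fixed grey printed bins, 27 mm high over all (a 3 mm high, 2.4 mm thick rim stands round the top face, which is at 24 mm), with a blank paper label on the -x side. Origin: centre of the underside, z up
- housing_tray: holder for the connector housings, 66 (x) x 118 (y) mm, with two rectangular pockets 44 (x) x 48 (y) mm and 12 mm deep, their centres on its y axis at y = +29 and -29 mm; pocket floors 12 mm above the origin. Either housing may go in either pocket. Holders are fixed grey printed bins, 27 mm high over all (a 3 mm high, 2.4 mm thick rim stands round the top face, which is at 24 mm), with a blank paper label on the -x side. Origin: centre of the underside, z up
- tin_holder: holder for the flux tin, 66 (x) x 80 (y) mm, the shortest of the three, with one round pocket 52 mm in diameter and 9 mm deep in its middle; pocket floor 15 mm above the origin. Holders are fixed grey printed bins, 27 mm high over all (a 3 mm high, 2.4 mm thick rim stands round the top face, which is at 24 mm), with a blank paper label on the -x side. Origin: centre of the underside, z up
- blue_box: light blue case with a white lid, 56 (x) x 102 (y) x 56 mm, standing on the mat behind the parts, loose; leave alone. Origin: centre of its underside
- solder_reel: reel of solder wire, 62 mm in diameter, 40 mm tall, standing on its flange on the bare worktop behind the holders, the nearer of the two reels in view, loose; leave alone. Origin: centre of its underside

How it is judged (in metres and radians):
At the end, for the whole second after the job is handed in: One jar in each jar-rack pocket, one housing in each housing-tray pocket, the tin in its holder: each within 10 mm of pocket centre in the holder's x and y, underside within 4 mm of the pocket floor, upright within 0.15 rad, at rest, released; case and reel moved under 20 mm ((((x of jar_a in the frame of jar_rack between -0.01 and 0.01 m and y of jar_a in the frame of jar_rack between 0.019 and 0.039 m and z of jar_a in the frame of jar_rack between 0.004 and 0.012 m) and (x of jar_b in the frame of jar_rack between -0.01 and 0.01 m and y of jar_b in the frame of jar_rack between -0.039 and -0.019 m and z of jar_b in the frame of jar_rack between 0.004 and 0.012 m)) or ((x of jar_b in the frame of jar_rack between -0.01 and 0.01 m and y of jar_b in the frame of jar_rack between 0.019 and 0.039 m and z of jar_b in the frame of jar_rack between 0.004 and 0.012 m) and (x of jar_a in the frame of jar_rack between -0.01 and 0.01 m and y of jar_a in the frame of jar_rack between -0.039 and -0.019 m and z of jar_a in the frame of jar_rack between 0.004 and 0.012 m))) and (((x of housing_a in the frame of housing_tray between -0.01 and 0.01 m and y of housing_a in the frame of housing_tray between 0.019 and 0.039 m and z of housing_a in the frame of housing_tray between 0.008 and 0.016 m) and (x of housing_b in the frame of housing_tray between -0.01 and 0.01 m and y of housing_b in the frame of housing_tray between -0.039 and -0.019 m and z of housing_b in the frame of housing_tray between 0.008 and 0.016 m)) or ((x of housing_b in the frame of housing_tray between -0.01 and 0.01 m and y of housing_b in the frame of housing_tray between 0.019 and 0.039 m and z of housing_b in the frame of housing_tray between 0.008 and 0.016 m) and (x of housing_a in the frame of housing_tray between -0.01 and 0.01 m and y of housing_a in the frame of housing_tray between -0.039 and -0.019 m and z of housing_a in the frame of housing_tray between 0.008 and 0.016 m))) and x of flux_tin in the frame of tin_holder between -0.01 and 0.01 m and y of flux_tin in the frame of tin_holder between -0.01 and 0.01 m and z of flux_tin in the frame of tin_holder between 0.011 and 0.019 m and angle between each of jar_a, jar_b, flux_tin, housing_a, housing_b's own z axis and vertical below 0.15 rad and linear speed of each of jar_a, jar_b, flux_tin, housing_a, housing_b below 0.01 m/s and distance of each of blue_box, solder_reel from where it was at the start of the episode below 0.02 m); the robot touches nothing.
It fails at once if the blue case was shifted by more than 20 mm (distance of blue_box from where it was at the start of the episode above 0.02 m).
It fails at once if the solder reel was shifted by more than 20 mm (distance of solder_reel from where it was at the start of the episode above 0.02 m).
It also fails if it takes over 131 s, if anything falls off the work surface, if the arm or the gripper's body presses on something with over 40 N, if the wrist force passes 120 N, or if a joint passes its speed limit or range.

## Working session

There is one attempt and no reset: what is moved stays moved. The work goes in short steps, Python scripts to look and compute and a tool call to move; the robot and the scene stay as the last step left them, time stands still between calls to the robot, and variables do not carry over. Pictures are saved under pics/ and viewed, at most 14 in all, crops included, and the job is handed in when it is done.

Besides the shell and the picture viewer there is one more tool, called after ">>>" as name([rows], argument=value, ...), one row to a line, values as JSON. play_rows: Moves the arm, as the interface text tells. Its arguments: {"type":"object","properties":{"targets":{"type":"array","items":{"type":"object","properties":{"grip":{"type":"number"},"linear":{"type":"array","items":{"type":"number"}},"delta_rot":{"type":"array","items":{"type":"number"}}}}},"force":{"type":"number"}},"required":["targets"]}

```bash
mkdir -p pics; cat > h.py <<'E'
import numpy as np, cv2
from workcell import bot
def pts(p):
    H,W=p["range_z"].shape; f=H/2/np.tan(np.radians(p["fov_y"])/2)
    v,u=np.mgrid[:H,:W]; d=p["range_z"]
    c=np.stack([(u-p["cx"])/f*d,-(v-p["cy"])/f*d,-d,np.ones_like(d)],-1)
    w=c@np.linalg.inv(p["world_to_cam"]).T
    w=w[...,:3]; w[d==0]=np.nan
    return w
def save(p,n): cv2.imwrite(f"pics/{n}.png",p["color"][...,::-1])
E
python3 - <<'E'
from h import *
o=bot.get_obs(); print({k:np.round(v,3) for k,v in o.items()})
ims=[]
for n in("top","side"):
    p=bot.camera(n); save(p,n+"0"); w=pts(p)
    print(n,{k:p[k] for k in p if k not in("color","range_z","world_to_cam")}, np.linalg.inv(p["world_to_cam"])[:3,3])
    for t in("jar_a","flux_tin","housing_a","jar_rack","housing_tray","tin_holder","blue_box","solder_reel"):
        for r in bot.trace(p,t)[:3]:
            q=w[r["pixels"]]; q=q[~np.isnan(q[:,0])]
            if len(q)<10: continue
            zt=np.percentile(q[:,2],90); s=q[q[:,2]>zt-.006]
            rect=cv2.minAreaRect((s[:,:2]*1000).astype(np.float32))
            print(t,round(r["conf"],2),r["box"],"ztop",round(zt,4),"rect",np.round(np.concatenate([rect[0],rect[1],[rect[2]]]),1))
E
```

```text
{'time': np.float64(0.0), 'q': array([ 6.6406e+01,  5.0100e+00,  1.0034e+01,  9.5099e+01, -1.0000e-03,
        9.0001e+01]), 'qd': array([ 0.004,  0.005,  0.052,  0.015,  0.033, -0.042]), 'joint_efforts': array([ 1.0000e-03, -5.2039e+01,  4.6480e+01,  1.6000e-02, -0.0000e+00,
        0.0000e+00]), 'ee_pos': array([0.22 , 0.504, 0.209]), 'tcp_rot': array([-1.79924e+02,  1.00000e-03,  1.56405e+02]), 'wrist_force': array([-0.011,  1.364,  0.063]), 'torque': array([-0.009,  0.021, -0.013]), 'grasp_force': np.float64(0.0), 'opening': np.float64(0.085)}
top {'fov_y': 48.27248146776243, 'cx': 284.6535919199836, 'cy': 207.67357494715122, 'shot': 1} [0.35051079 0.03390462 1.22809458]
jar_a 0.49 [182.5, 265.9, 198.5, 277.1] ztop 0.047 rect [433.3 277.   26.   25.   89.4]
jar_a 0.41 [215.9, 219.4, 229.6, 236.8] ztop 0.0471 rect [540.4 200.4  25.5  25.3  43.8]
flux_tin 0.63 [248.1, 267.0, 265.1, 281.5] ztop 0.0247 rect [424.9 112.8  35.8  35.6  89.7]
housing_a 0.59 [254.5, 186.7, 264.7, 199.1] ztop 0.025 rect [643.  113.4  32.3  22.4  88.9]
jar_rack 0.56 [295.0, 174.4, 343.6, 209.3] ztop 0.0272 
[... 974 characters left out ...]
0207 rect [424.  114.2  39.6  35.7  87.3]
housing_a 0.59 [261.4, 294.3, 278.0, 317.4] ztop 0.0211 rect [602.  290.7  22.7  36.9   9.6]
jar_rack 0.67 [246.3, 181.9, 293.3, 217.3] ztop 0.0236 rect [644.9 -56.6 121.5  68.2  80.1]
housing_tray 0.6 [342.9, 190.8, 379.2, 223.1] ztop 0.0233 rect [444.9 -60.6  65.4 122.4  10.6]
tin_holder 0.7 [309.8, 160.5, 343.3, 185.9] ztop 0.0237 rect [ 522.7 -234.7   86.6   68.    78. ]
tin_holder 0.16 [298.0, 257.5, 318.2, 285.0] ztop 0.0433 rect [540.8 204.6  28.4  27.4  57.1]
blue_box 0.58 [176.8, 238.3, 219.1, 307.0] ztop 0.0569 rect [734.8 231.   55.9 104.4  19.1]
solder_reel 0.68 [202.2, 185.9, 230.0, 211.6] ztop 0.0389 rect [778.1 -60.8  59.3  62.1  34.5]
```

```bash
python3 - <<'E'
import cv2
a=cv2.imread("pics/top0.png"); cv2.imwrite("pics/topc.png",cv2.resize(a[125:325,160:420],None,fx=3,fy=3,interpolation=cv2.INTER_CUBIC))
a=cv2.imread("pics/side0.png"); cv2.imwrite("pics/sidec.png",cv2.resize(a[140:340,160:420],None,fx=3,fy=3,interpolation=cv2.INTER_CUBIC))
E
```

```text
(no output)
```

View pics/topc.png

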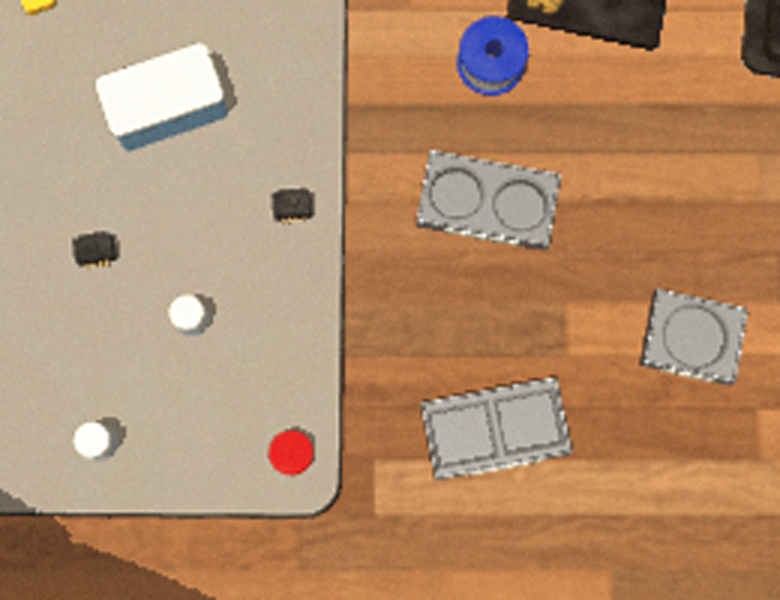

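View pics/sidec.png

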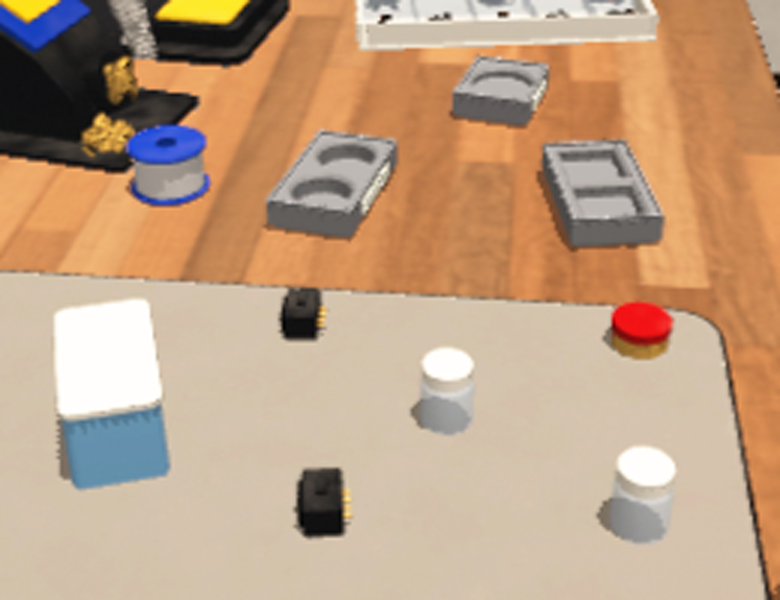

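The top crop shows both jars (92,440 and 189,313), the tin (291,452), the housings (96,249 and 293,204, with pins on the -x side) and the three holders. The side crop agrees. The two cameras match to a few mm. First I'll go above the near jar.

>>> play_rows([
  {"grip": 0,"linear": [10,-10,0],"delta_rot": [0,0,-0.6]},
  {"grip": 0,"linear": [10,-10,0],"delta_rot": [0,0,-0.6]},
  {"grip": 0,"linear": [10,-10,0],"delta_rot": [0,0,-0.6]},
  {"grip": 0,"linear": [21.3,-22.5,-6],"delta_rot": [0,0,-1.33]},
  {"grip": 0,"linear": [21.3,-22.5,-6],"delta_rot": [0,0,-1.33]},
  {"grip": 0,"linear": [21.3,-22.5,-6],"delta_rot": [0,0,-1.33]},
  {"grip": 0,"linear": [21.3,-22.5,-6],"delta_rot": [0,0,-1.33]},
  {"grip": 0,"linear": [21.3,-22.5,-6],"delta_rot": [0,0,-1.33]},
  {"grip": 0,"linear": [21.3,-22.5,-6],"delta_rot": [0,0,-1.33]},
  {"grip": 0,"linear": [21.3,-22.5,-6],"delta_rot": [0,0,-1.33]},
])

```text
time: 1.9
ee_pos: [0.4333, 0.2787, 0.1497]
tcp_rot: [-180.0, 0.0, 80.1]
wrist_force: [1.3, -0.1, 0.3]
opening: 0.0852
grasp_force: 0.0
```

```bash
cat >> h.py <<'E'
def look(n,ts):
    o=bot.get_obs(); print(round(float(o["time"]),1),np.round(o["ee_pos"],4),np.round(o["tcp_rot"],1),"F",np.round(o["wrist_force"],1),"open",round(float(o["opening"]),4),"g",o["grasp_force"])
    p=bot.camera("wrist"); save(p,n); w=pts(p)
    for t in ts:
        for r in bot.trace(p,t)[:2]:
            q=w[r["pixels"]]; q=q[~np.isnan(q[:,0])]
            if len(q)<10: continue
            zt=np.percentile(q[:,2],90); s=q[q[:,2]>zt-.005]
            rect=cv2.minAreaRect((s[:,:2]*1000).astype(np.float32))
            print(t,round(r["conf"],2),r["box"],"ztop",round(zt,4),"rect",np.round(np.concatenate([rect[0],rect[1],[rect[2]]]),1))
    return p,w
E
python3 - <<'E'
from h import *
look("w1",["jar_a","flux_tin","housing_a"])
E
```

```text
1.9 [0.4333 0.2787 0.1497] [-180.     0.    80.1] F [ 1.3 -0.1  0.3] open 0.0852 g 0.0
jar_a 0.85 [384.6, 239.2, 432.0, 285.4] ztop 0.0441 rect [518.3 237.3  25.7 110.6  36.2]
flux_tin 0.82 [277.8, 328.2, 315.2, 371.9] ztop 0.0213 rect [425.2 114.8  37.8  36.5  79.9]
housing_a 0.94 [448.3, 125.8, 487.3, 172.1] ztop 0.0218 rect [603.5 289.7  23.9  33.8  10.3]
housing_a 0.7 [495.7, 294.6, 525.2, 338.5] ztop 0.0215 rect [585.6 195.6  34.5 233.1  35.7]
```

View pics/w1.png

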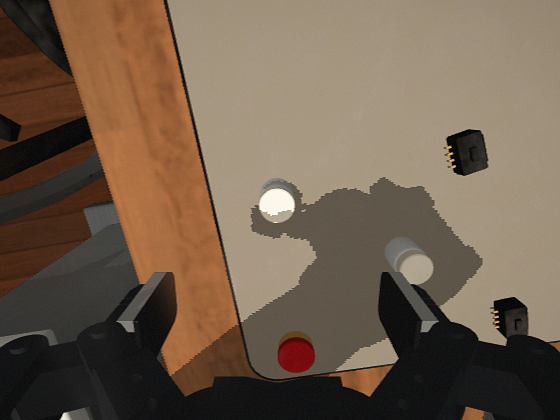

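The wrist view shows the near jar at (277,203), the far jar at (412,265), the tin at (296,353), and the housings at (467,152) and (510,318). It matches the earlier positions, so I'll descend and grasp.

>>> play_rows([
  {"grip": 0,"linear": [0,0,-5]},
  {"grip": 0,"linear": [0,0,-10]},
  {"grip": 0,"linear": [0,0,-12.3]},
  {"grip": 0,"linear": [0,0,-12.3]},
  {"grip": 255,"linear": [0,0,-12.3]},
  {"grip": 255,"linear": [0,0,-12.3]},
  {"grip": 255,"linear": [0,0,-12.3]},
  {"grip": 255,"linear": [0,0,-12.3]},
  {"grip": 255,"linear": [0,0,-12.3]},
  {"grip": 255,"linear": [0,0,-12.3]},
], force=30)

```text
validation failed for argument at $.ta...
```

>>> play_rows([
  {"grip": 0,"linear": [0,0,-5],"delta_rot": [0,0,0]},
  {"grip": 0,"linear": [0,0,-10],"delta_rot": [0,0,0]},
  {"grip": 0,"linear": [0,0,-12.3],"delta_rot": [0,0,0]},
  {"grip": 0,"linear": [0,0,-12.3],"delta_rot": [0,0,0]},
  {"grip": 255,"linear": [0,0,-12.3],"delta_rot": [0,0,0]},
  {"grip": 255,"linear": [0,0,-12.3],"delta_rot": [0,0,0]},
  {"grip": 255,"linear": [0,0,-12.3],"delta_rot": [0,0,0]},
  {"grip": 255,"linear": [0,0,-12.3],"delta_rot": [0,0,0]},
  {"grip": 255,"linear": [0,0,-12.3],"delta_rot": [0,0,0]},
  {"grip": 255,"linear": [0,0,-12.3],"delta_rot": [0,0,0]},
], force=30)

```text
time: 3.1
ee_pos: [0.4333, 0.2791, 0.0271]
tcp_rot: [180.0, -0.0, 80.2]
wrist_force: [-0.4, 0.4, -0.0]
opening: 0.0003
grasp_force: 0.0
```

The fingers shut on nothing, so I'll look.

```bash
python3 - <<'E'
from h import *
p,w=look("w2",["jar_a"])
print(np.linalg.inv(p["world_to_cam"]).round(3))
p=bot.camera("side"); save(p,"s2"); 
a=cv2.imread("pics/s2.png"); cv2.imwrite("pics/s2c.png",np.vstack([cv2.resize(a[180:380,240:500],None,fx=2,fy=2)[:,:],cv2.resize(cv2.imread("pics/w2.png"),(520,390))]) [:600])
E
```

```text
3.1 [0.4333 0.2791 0.0271] [180.   -0.   80.2] F [-0.4  0.4 -0. ] open 0.0003 g 0.0
jar_a 0.95 [248.4, 221.4, 308.4, 268.1] ztop 0.0438 rect [435.6 287.3  12.2  27.7  79.2]
jar_a 0.87 [444.8, 304.0, 535.2, 389.6] ztop 0.0438 rect [517.6 236.6  20.6 112.5  41.4]
[[ 0.985  0.163  0.048  0.447]
 [-0.17   0.945  0.281  0.352]
 [ 0.    -0.285  0.959  0.19 ]
 [ 0.     0.     0.     1.   ]]
```

View pics/s2c.png

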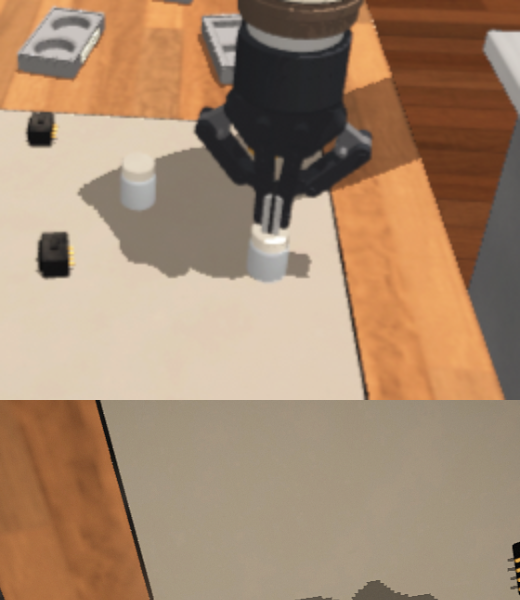

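```bash
python3 - <<'E'
from h import *
p=bot.camera("wrist"); w=pts(p); save(p,"w3")
m=(np.abs(w[...,0]-.433)<.03)&(np.abs(w[...,1]-.279)<.03)
for y in np.arange(.25,.31,.004):
    k=m&(np.abs(w[...,1]-y)<.002); 
    if k.any(): q=w[k]; print(round(y,3),k.sum(),"z",np.percentile(q[:,2],[1,25,50,75,99]).round(3),"x",q[:,0].min().round(3),q[:,0].max().round(3))
p=bot.camera("side"); w=pts(p)
m=(np.abs(w[...,0]-.433)<.04)&(np.abs(w[...,1]-.279)<.04)
for z in np.arange(.004,.09,.006):
    k=m&(np.abs(w[...,2]-z)<.003)
    if k.any(): q=w[k]; print("side z",round(z,3),k.sum(),"x",q[:,0].min().round(3),q[:,0].max().round(3),"ymax",np.percentile(q[:,1],[50,98]).round(3))
cv2.imwrite("pics/w3.png",cv2.imread("pics/w3.png")[200:])
E
```

```text
0.25 122 z [-0.     0.001  0.001  0.002  0.003] x 0.403 0.463
0.254 178 z [-0.     0.001  0.001  0.002  0.003] x 0.403 0.463
0.258 211 z [0.    0.001 0.001 0.002 0.003] x 0.403 0.463
0.262 236 z [0.    0.001 0.001 0.002 0.003] x 0.403 0.463
0.266 412 z [-0.     0.001  0.002  0.106  0.111] x 0.403 0.463
0.27 645 z [0.    0.002 0.093 0.104 0.11 ] x 0.403 0.463
0.274 845 z [0.    0.002 0.095 0.103 0.105] x 0.403 0.463
0.278 1273 z [0.    0.084 0.103 0.105 0.111] x 0.403 0.463
0.282 1485 z [0.    0.03  0.094 0.104 0.111] x 0.403 0.463
0.286 2962 z [0.    0.044 0.093 0.104 0.133] x 0.403 0.463
0.29 7538 z [0.001 0.065 0.095 0.119 0.133] x 0.403 0.463
0.294 8855 z [0.001 0.097 0.117 0.13  0.138] x 0.403 0.463
0.298 7208 z [0.001 0.111 0.123 0.132 0.141] x 0.403 0.463
0.302 1260 z [0.    0.001 0.002 0.139 0.142] x 0.403 0.463
0.306 747 z [-0.     0.001  0.001  0.002  0.003] x 0.403 0.463
side z 0.004 604 x 0.393 0.473 ymax [0.294 0.318]
side z 0.01 57 x 0.418 0.448 ymax [0.292 0.296]
side z 0.016 59 x 0.419 0.448 ymax [0.292 0.296]
side z 0.022 58 x 0.419 0.448 ymax [0.293 0.295]
side z 0.028 77 x 0.418 0.448 ymax [0.292 0.296]
side z 0.034 51 x 0.419 0.446 ymax [0.291 0.295]
side z 0.04 97 x 0.419 0.447 ymax [0.289 0.294]
side z 0.046 50 x 0.42 0.447 ymax [0.286 0.295]
side z 0.052 28 x 0.423 0.444 ymax [0.291 0.293]
side z 0.058 54 x 0.422 0.447 ymax [0.29  0.294]
side z 0.064 58 x 0.421 0.448 ymax [0.29  0.294]
side z 0.07 59 x 0.421 0.448 ymax [0.29  0.294]
side z 0.076 57 x 0.422 0.447 ymax [0.29  0.293]
side z 0.082 69 x 0.42 0.447 ymax [0.289 0.293]
side z 0.088 50 x 0.415 0.454 ymax [0.292 0.296]
```

View pics/w3.png

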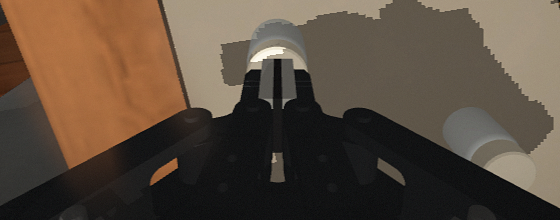

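The jar is untouched at (433, 280). The closed tips sit about 20 mm higher than the reported TCP, just over the lid. I'll lift and measure the tip height in free air.

>>> play_rows([
  {"grip": 255,"linear": [0,0,4],"delta_rot": [0,0,0]},
  {"grip": 255,"linear": [0,0,8],"delta_rot": [0,0,0]},
  {"grip": 255,"linear": [0,0,8],"delta_rot": [0,0,0]},
])

```text
time: 3.65
ee_pos: [0.4352, 0.2803, 0.1122]
tcp_rot: [179.7, -0.3, 80.2]
wrist_force: [-0.2, -0.1, 0.2]
opening: -0.0
grasp_force: 0.0
```

```bash
python3 - <<'E'
from h import *
print(bot.hold_point_z, bot.get_obs()["ee_pos"])
for n in("side","wrist"):
    p=bot.camera(n); w=pts(p)
    m=(np.abs(w[...,0]-.433)<.02)&(np.abs(w[...,1]-.279)<.025)&(w[...,2]>.055)
    z=w[m][:,2]; print(n,m.sum(),"min z",np.percentile(z,[0,1,2,5]).round(4))
    q=w[m&(w[...,2]<.135)]; print(q.min(0).round(3),q.max(0).round(3))
E
```

```text
0.0187 [0.4351768  0.28032228 0.11223883]
side 1994 min z [0.1325 0.1382 0.1406 0.1461]
[0.429 0.283 0.132] [0.441 0.293 0.135]
wrist 19382 min z [0.1336 0.139  0.1421 0.1501]
[0.432 0.291 0.134] [0.443 0.292 0.135]
```

Tips sit about 21 mm above the reported TCP in both cameras. I'll go lower.

>>> play_rows([
  {"grip": 0,"linear": [0,0,0],"delta_rot": [0,0,0]},
  {"grip": 0,"linear": [0,0,0],"delta_rot": [0,0,0]},
  {"grip": 0,"linear": [0,0,-2],"delta_rot": [0,0,0]},
  {"grip": 0,"linear": [0,0,-4],"delta_rot": [0,0,0]},
  {"grip": 0,"linear": [0,0,-8],"delta_rot": [0,0,0]},
  {"grip": 0,"linear": [0,0,-10.5],"delta_rot": [0,0,0]},
  {"grip": 255,"linear": [0,0,-10.5],"delta_rot": [0,0,0]},
  {"grip": 255,"linear": [0,0,-10.5],"delta_rot": [0,0,0]},
  {"grip": 255,"linear": [0,0,-10.5],"delta_rot": [0,0,0]},
  {"grip": 255,"linear": [0,0,-10.5],"delta_rot": [0,0,0]},
], force=30)

```text
time: 4.75
ee_pos: [0.434, 0.2796, 0.0034]
tcp_rot: [179.9, -0.1, 80.2]
wrist_force: [-0.2, -1.7, 21.1]
opening: 0.028
grasp_force: 26.4
```

>>> play_rows([
  {"grip": 255,"linear": [0,0,2],"delta_rot": [0,0,0]},
  {"grip": 255,"linear": [0,0,6],"delta_rot": [0,0,0]},
  {"grip": 255,"linear": [0,0,10],"delta_rot": [0,0,0]},
  {"grip": 255,"linear": [0,0,10],"delta_rot": [0,0,0]},
])

```text
time: 5.15
ee_pos: [0.4357, 0.2806, 0.1086]
tcp_rot: [179.6, -0.4, 80.2]
wrist_force: [-0.1, -0.2, -0.9]
opening: 0.0279
grasp_force: 30.0
```

```bash
python3 - <<'E'
from h import *
print({k:np.round(v,3) for k,v in bot.get_obs().items() if k in("ee_pos","opening","wrist_force","grasp_force")})
p=bot.camera("side"); w=pts(p); save(p,"s4")
a=p["color"][150:350,240:460,::-1]; cv2.imwrite("pics/s4.png",cv2.resize(a,None,fx=2.5,fy=2.5))
m=(np.abs(w[...,0]-.433)<.025)&(np.abs(w[...,1]-.279)<.025)&(w[...,2]>.03)
print(np.percentile(w[m][:,2],[0,1,3]).round(4))
E
```

```text
{'ee_pos': array([0.436, 0.281, 0.109]), 'wrist_force': array([-0.103, -0.167, -0.872]), 'grasp_force': np.float64(29.969), 'opening': np.float64(0.028)}
[0.1043 0.109  0.1136]
```

View pics/s4.png

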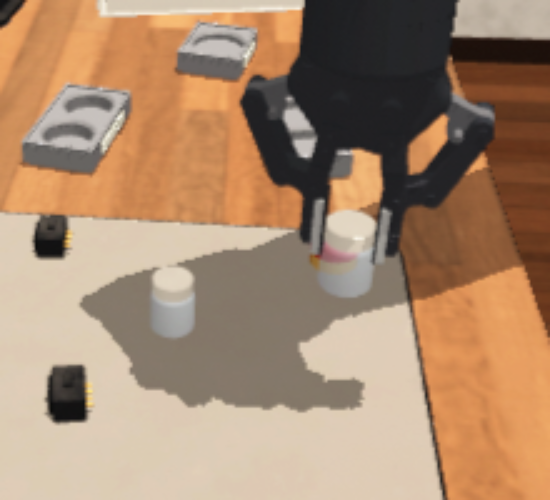

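Jar held upright: tips at mid-height and its bottom about level with the TCP. Carrying it to the rack.

>>> play_rows([
  {"grip": 255,"linear": [20.7,-36.6,0],"delta_rot": [0,0,0]},
  {"grip": 255,"linear": [20.7,-36.6,0],"delta_rot": [0,0,0]},
  {"grip": 255,"linear": [20.7,-36.6,0],"delta_rot": [0,0,0]},
  {"grip": 255,"linear": [20.7,-36.6,0],"delta_rot": [0,0,0]},
  {"grip": 255,"linear": [20.7,-36.6,0],"delta_rot": [0,0,0]},
  {"grip": 255,"linear": [20.7,-36.6,0],"delta_rot": [0,0,0]},
  {"grip": 255,"linear": [20.7,-36.6,0],"delta_rot": [0,0,0]},
  {"grip": 255,"linear": [20.7,-36.6,0],"delta_rot": [0,0,0]},
  {"grip": 255,"linear": [20.7,-36.6,0],"delta_rot": [0,0,0]},
  {"grip": 255,"linear": [20.7,-36.6,0],"delta_rot": [0,0,0]},
])

```text
time: 6.2
ee_pos: [0.6406, -0.0898, 0.1001]
tcp_rot: [-179.9, 0.0, 80.0]
wrist_force: [-0.1, -0.6, -0.2]
opening: 0.0283
grasp_force: 30.0
```

```bash
python3 - <<'E'
from h import *
p,w=look("w5",["jar_rack","jar_a"])
E
```

```text
6.2 [ 0.6406 -0.0898  0.1001] [-179.9    0.    80. ] F [-0.1 -0.6 -0.2] open 0.0283 g 29.970474499859847
jar_rack 0.82 [226.2, 83.4, 330.1, 251.9] ztop 0.0245 rect [647.  -58.  117.   67.1  79.3]
jar_a 0.75 [245.4, 232.8, 314.0, 329.8] ztop 0.1405 rect [641.8 -90.   28.4  27.9  89.1]
jar_a 0.44 [139.3, 388.6, 172.0, 420.0] ztop 0.0231 rect [ 560.4 -169.   220.    15.5   54.3]
```

View pics/w5.png

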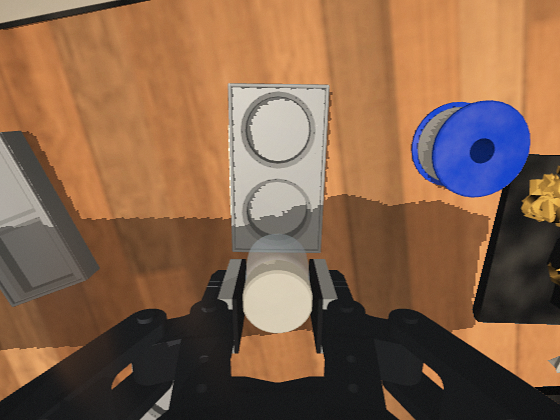

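The wrist view shows the rack pockets at (277,130) and (275,210), with the held jar at (277,290). The rack centre comes out at (647, -58), as before. Lowering the jar.

>>> play_rows([
  {"grip": 255,"linear": [0,0,-3],"delta_rot": [0,0,0]},
  {"grip": 255,"linear": [0,0,-6],"delta_rot": [0,0,0]},
  {"grip": 255,"linear": [0,0,-8],"delta_rot": [0,0,0]},
  {"grip": 255,"linear": [0,0,-9.2],"delta_rot": [0,0,0]},
  {"grip": 255,"linear": [0,0,-9.2],"delta_rot": [0,0,0]},
  {"grip": 255,"linear": [0,0,-9.2],"delta_rot": [0,0,0]},
])

```text
time: 6.95
ee_pos: [0.6402, -0.086, 0.0105]
tcp_rot: [180.0, -0.0, 80.3]
wrist_force: [-0.4, 0.0, -0.1]
opening: 0.0277
grasp_force: 32.8
```

Open, rise, and head to the second jar.

>>> play_rows([
  {"grip": 0,"linear": [0,0,0],"delta_rot": [0,0,0]},
  {"grip": 0,"linear": [0,0,0],"delta_rot": [0,0,0]},
  {"grip": 0,"linear": [0,0,0],"delta_rot": [0,0,0]},
  {"grip": 0,"linear": [0,0,0],"delta_rot": [0,0,0]},
  {"grip": 0,"linear": [0,0,4],"delta_rot": [0,0,0]},
  {"grip": 0,"linear": [0,0,9],"delta_rot": [0,0,0]},
  {"grip": 0,"linear": [-5,14,11],"delta_rot": [0,0,0]},
  {"grip": 0,"linear": [-10,28.8,11],"delta_rot": [0,0,0]},
  {"grip": 0,"linear": [-10,28.8,11],"delta_rot": [0,0,0]},
  {"grip": 0,"linear": [-10,28.8,11],"delta_rot": [0,0,0]},
])

```text
time: 7.95
ee_pos: [0.5738, 0.1027, 0.1146]
tcp_rot: [180.0, -0.0, 80.2]
wrist_force: [1.0, 0.6, 0.4]
opening: 0.0856
grasp_force: 0.0
```

>>> play_rows([
  {"grip": 0,"linear": [0,0,0],"delta_rot": [0,0,0]},
  {"grip": 0,"linear": [0,0,0],"delta_rot": [0,0,0]},
  {"grip": 0,"linear": [0,0,0],"delta_rot": [0,0,0]},
  {"grip": 0,"linear": [0,0,0],"delta_rot": [0,0,0]},
  {"grip": 0,"linear": [0,0,0],"delta_rot": [0,0,0]},
])

```text
time: 8.45
ee_pos: [0.5749, 0.1001, 0.114]
tcp_rot: [-180.0, 0.0, 80.1]
wrist_force: [-0.5, 1.1, 0.1]
opening: 0.0857
grasp_force: 0.0
```

```bash
python3 - <<'E'
from h import *
p,w=look("w6",["jar_b"])
m=(w[...,2]>.035)&(w[...,2]<.06)&(np.hypot(w[...,0]-.5405,w[...,1]-.203)<.03)
q=w[m]; print("jar c",q[:,:2].mean(0),(q.min(0)+q.max(0))/2)
p=bot.camera("side"); w=pts(p)
m=(w[...,2]>.03)&(w[...,2]<.06)&(np.hypot(w[...,0]-.640,w[...,1]+.086)<.03)
q=w[m]; print("placed",q.min(0),q.max(0))
E
```

```text
8.4 [0.5749 0.1001 0.114 ] [-180.     0.    80.1] F [-0.5  1.1  0.1] open 0.0857 g 0.0
jar_b 0.92 [175.7, 50.3, 230.2, 103.8] ztop 0.0443 rect [542.5 201.9  28.4  28.9  79.5]
jar_b 0.84 [365.8, 371.3, 388.1, 396.0] ztop 0.0273 rect [632.5 -76.   18.6   3.9  39.2]
jar c [0.54299107 0.20196523] [0.54232733 0.20214371 0.04037224]
placed [ 0.62505762 -0.09734793  0.03013336] [ 0.65445192 -0.06913486  0.05096763]
```

The first jar is seated: top at 0.051, centre about (640, -85). The next moves go relative to the settled pose.

>>> play_rows([
  {"grip": 0,"linear": [-1.6,5,0],"delta_rot": [0,0,0]},
  {"grip": 0,"linear": [-3.3,10.2,0],"delta_rot": [0,0,0]},
  {"grip": 0,"linear": [-3.3,10.2,0],"delta_rot": [0,0,0]},
  {"grip": 0,"linear": [-3.3,10.2,0],"delta_rot": [0,0,0]},
  {"grip": 0,"linear": [-3.3,10.2,-4],"delta_rot": [0,0,0]},
  {"grip": 0,"linear": [-3.3,10.2,-8],"delta_rot": [0,0,0]},
  {"grip": 0,"linear": [-3.3,10.2,-11.2],"delta_rot": [0,0,0]},
  {"grip": 0,"linear": [-3.3,10.2,-11.2],"delta_rot": [0,0,0]},
  {"grip": 0,"linear": [-3.3,10.2,-11.2],"delta_rot": [0,0,0]},
])

```text
time: 9.5
ee_pos: [0.5419, 0.2022, 0.0029]
tcp_rot: [-180.0, 0.0, 80.1]
wrist_force: [0.5, 0.5, 1.9]
opening: 0.0856
grasp_force: 0.0
```

>>> play_rows([
  {"grip": 255,"linear": [0,0,0],"delta_rot": [0,0,0]},
  {"grip": 255,"linear": [0,0,0],"delta_rot": [0,0,0]},
  {"grip": 255,"linear": [0,0,0],"delta_rot": [0,0,0]},
  {"grip": 255,"linear": [0,0,0],"delta_rot": [0,0,0]},
  {"grip": 255,"linear": [0,0,3],"delta_rot": [0,0,0]},
  {"grip": 255,"linear": [0,0,8],"delta_rot": [0,0,0]},
  {"grip": 255,"linear": [0,0,10],"delta_rot": [0,0,0]},
  {"grip": 255,"linear": [0,0,10],"delta_rot": [0,0,0]},
  {"grip": 255,"linear": [0,0,10],"delta_rot": [0,0,0]},
], force=30)

```text
time: 10.4
ee_pos: [0.5416, 0.2034, 0.1022]
tcp_rot: [180.0, -0.0, 80.2]
wrist_force: [-0.9, -0.0, -1.3]
opening: 0.0277
grasp_force: 30.1
```

>>> play_rows([
  {"grip": 255,"linear": [11,-23.2,0],"delta_rot": [0,0,0]},
  {"grip": 255,"linear": [11,-23.2,0],"delta_rot": [0,0,0]},
  {"grip": 255,"linear": [11,-23.2,0],"delta_rot": [0,0,0]},
  {"grip": 255,"linear": [11,-23.2,0],"delta_rot": [0,0,0]},
  {"grip": 255,"linear": [11,-23.2,0],"delta_rot": [0,0,0]},
  {"grip": 255,"linear": [11,-23.2,0],"delta_rot": [0,0,0]},
  {"grip": 255,"linear": [11,-23.2,0],"delta_rot": [0,0,0]},
  {"grip": 255,"linear": [11,-23.2,0],"delta_rot": [0,0,0]},
  {"grip": 255,"linear": [11,-23.2,0],"delta_rot": [0,0,0]},
  {"grip": 255,"linear": [11,-23.2,0],"delta_rot": [0,0,0]},
])

```text
time: 11.4
ee_pos: [0.6512, -0.0273, 0.1023]
tcp_rot: [-180.0, -0.0, 80.3]
wrist_force: [0.0, 0.3, -0.2]
opening: 0.0279
grasp_force: 30.1
```

>>> play_rows([
  {"grip": 255,"linear": [0,-0.2,-3],"delta_rot": [0,0,0]},
  {"grip": 255,"linear": [0,-0.2,-6],"delta_rot": [0,0,0]},
  {"grip": 255,"linear": [0,-0.2,-8],"delta_rot": [0,0,0]},
  {"grip": 255,"linear": [0,-0.2,-9.2],"delta_rot": [0,0,0]},
  {"grip": 255,"linear": [0,-0.2,-9.2],"delta_rot": [0,0,0]},
  {"grip": 255,"linear": [0,-0.2,-9.2],"delta_rot": [0,0,0]},
])

```text
time: 12.0
ee_pos: [0.6518, -0.0301, 0.0109]
tcp_rot: [180.0, -0.0, 80.2]
wrist_force: [0.4, -0.3, 0.3]
opening: 0.0281
grasp_force: 32.6
```

>>> play_rows([
  {"grip": 0,"linear": [0,0,0],"delta_rot": [0,0,0]},
  {"grip": 0,"linear": [0,0,0],"delta_rot": [0,0,0]},
  {"grip": 0,"linear": [0,0,0],"delta_rot": [0,0,0]},
  {"grip": 0,"linear": [0,0,0],"delta_rot": [0,0,0]},
  {"grip": 0,"linear": [0,0,4],"delta_rot": [0,0,0]},
  {"grip": 0,"linear": [0,0,9],"delta_rot": [0,0,0]},
  {"grip": 0,"linear": [-1,4,10],"delta_rot": [0,0,0.08]},
  {"grip": 0,"linear": [-1,7,10],"delta_rot": [0,0,0.17]},
  {"grip": 0,"linear": [-1,7,10],"delta_rot": [0,0,0.17]},
  {"grip": 0,"linear": [-1,7,10],"delta_rot": [0,0,0.17]},
])

```text
time: 13.0
ee_pos: [0.6415, 0.0397, 0.1102]
tcp_rot: [-180.0, 0.0, 90.0]
wrist_force: [1.0, -0.6, 0.4]
opening: 0.0853
grasp_force: 0.0
```

```bash
python3 - <<'E'
from h import *
p,w=look("w7",["housing_a"])
p=bot.camera("side"); w=pts(p)
m=(w[...,2]>.03)&(w[...,2]<.06)&(np.hypot(w[...,0]-.650,w[...,1]+.03)<.025)
q=w[m]; print("placed",q.min(0),q.max(0))
E
```

```text
13.0 [0.6415 0.0397 0.1102] [-180.    0.   90.] F [ 1.  -0.6  0.4] open 0.0853 g 0.0
housing_a 0.57 [258.4, 80.5, 295.4, 133.4] ztop 0.0221 rect [644.6 115.1  24.2  34.    3.9]
placed [ 0.63613358 -0.04748678  0.03012534] [ 0.66667336 -0.01280103  0.05163696]
```

View pics/w7.png

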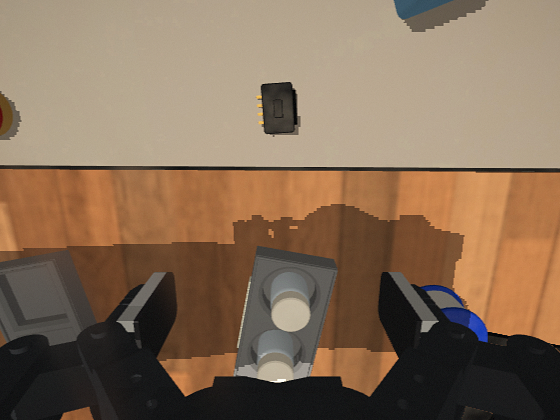

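Both jars are seated. The housing's body is at (278,108), centre (644, 115), yaw about 4°, with the pins toward -x.

>>> play_rows([
  {"grip": 0,"linear": [0.3,4,0],"delta_rot": [0,0,0.07]},
  {"grip": 0,"linear": [0.3,7.5,0],"delta_rot": [0,0,0.07]},
  {"grip": 0,"linear": [0.3,7.5,0],"delta_rot": [0,0,0.07]},
  {"grip": 0,"linear": [0.3,7.5,-4],"delta_rot": [0,0,0.07]},
  {"grip": 0,"linear": [0.3,7.5,-8],"delta_rot": [0,0,0.07]},
  {"grip": 0,"linear": [0.3,7.5,-10],"delta_rot": [0,0,0.07]},
  {"grip": 0,"linear": [0.3,7.5,-11.6],"delta_rot": [0,0,0.07]},
  {"grip": 0,"linear": [0.3,7.5,-11.6],"delta_rot": [0,0,0.07]},
  {"grip": 0,"linear": [0.3,7.5,-11.6],"delta_rot": [0,0,0.07]},
])

```text
time: 14.05
ee_pos: [0.6451, 0.1138, -0.0048]
tcp_rot: [180.0, -0.0, 93.9]
wrist_force: [0.6, 0.5, -0.1]
opening: 0.0851
grasp_force: 0.0
```

>>> play_rows([
  {"grip": 255,"linear": [0,0,0],"delta_rot": [0,0,0]},
  {"grip": 255,"linear": [0,0,0],"delta_rot": [0,0,0]},
  {"grip": 255,"linear": [0,0,0],"delta_rot": [0,0,0]},
  {"grip": 255,"linear": [0,0,0],"delta_rot": [0,0,0]},
  {"grip": 255,"linear": [0,0,0],"delta_rot": [0,0,0]},
])

```text
time: 14.55
ee_pos: [0.6448, 0.1144, -0.0051]
tcp_rot: [180.0, -0.0, 94.0]
wrist_force: [-0.9, -0.4, 4.0]
opening: 0.0224
grasp_force: 28.4
```

>>> play_rows([
  {"grip": 255,"linear": [0,0,3],"delta_rot": [0,0,0]},
  {"grip": 255,"linear": [0,0,8],"delta_rot": [0,0,0]},
  {"grip": 255,"linear": [0,0,10],"delta_rot": [0,0,0.06]},
  {"grip": 255,"linear": [-19.2,-20.4,10],"delta_rot": [0,0,0.127]},
  {"grip": 255,"linear": [-19.2,-20.4,10],"delta_rot": [0,0,0.127]},
  {"grip": 255,"linear": [-19.2,-20.4,10],"delta_rot": [0,0,0.127]},
  {"grip": 255,"linear": [-19.2,-20.4,10],"delta_rot": [0,0,0.127]},
  {"grip": 255,"linear": [-19.2,-20.4,10],"delta_rot": [0,0,0.127]},
  {"grip": 255,"linear": [-19.2,-20.4,10],"delta_rot": [0,0,0.127]},
  {"grip": 255,"linear": [-19.2,-20.4,10],"delta_rot": [0,0,0.127]},
])

```text
time: 15.55
ee_pos: [0.4505, -0.0918, 0.0947]
tcp_rot: [180.0, 0.0, 101.0]
wrist_force: [0.9, 0.1, 0.2]
opening: 0.0224
grasp_force: 27.9
```

>>> play_rows([
  {"grip": 255,"linear": [0,0,0],"delta_rot": [0,0,0]},
  {"grip": 255,"linear": [0,0,0],"delta_rot": [0,0,0]},
  {"grip": 255,"linear": [0,0,0],"delta_rot": [0,0,0]},
])

```text
time: 15.85
ee_pos: [0.4532, -0.089, 0.0941]
tcp_rot: [-180.0, -0.0, 101.3]
wrist_force: [-0.7, 0.8, 0.2]
opening: 0.0228
grasp_force: 27.9
```

```bash
python3 - <<'E'
from h import *
p,w=look("w8",["housing_tray","housing_a"])
p=bot.camera("side"); w=pts(p); o=bot.get_obs()["ee_pos"]
m=(np.abs(w[...,0]-o[0])<.016)&(np.abs(w[...,1]-o[1])<.03)&(w[...,2]>.05)
print("bottom",np.percentile(w[m][:,2],[0,1,3]).round(4))
cv2.imwrite("pics/c8.png",np.hstack([cv2.resize(p["color"][100:300,240:440,::-1],(400,400)),cv2.resize(cv2.imread("pics/w8.png"),(400,300))[:,:] if 0 else cv2.resize(cv2.imread("pics/w8.png")[20:420,80:480],(400,400))]))
E
```

```text
15.8 [ 0.4532 -0.089   0.0941] [-180.    -0.   101.3] F [-0.7  0.8  0.2] open 0.0228 g 27.90816954744514
housing_tray 0.73 [223.7, 85.6, 324.8, 258.1] ztop 0.0248 rect [445.4 -61.9  67.1 117.4  11. ]
bottom [0.0987 0.1016 0.1049]
```

View pics/c8.png

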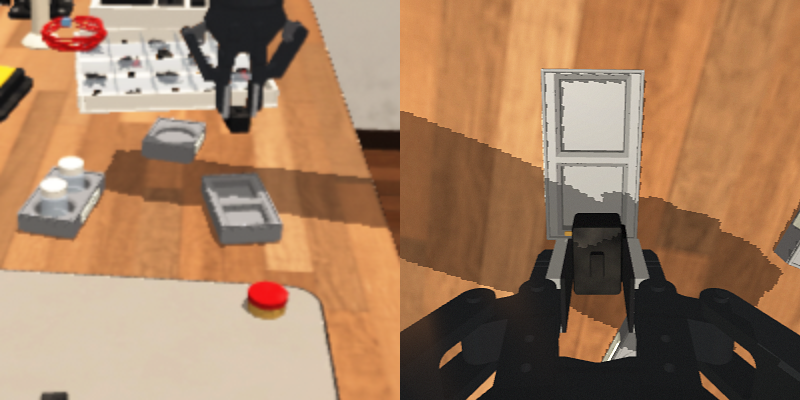

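The housing is held level and lined up over the tray's near pocket.

>>> play_rows([
  {"grip": 255,"linear": [0,0,-4],"delta_rot": [0,0,0]},
  {"grip": 255,"linear": [0,0,-7],"delta_rot": [0,0,0]},
  {"grip": 255,"linear": [0,0,-8.2],"delta_rot": [0,0,0]},
  {"grip": 255,"linear": [0,0,-8.7],"delta_rot": [0,0,0]},
  {"grip": 255,"linear": [0,0,-8.7],"delta_rot": [0,0,0]},
  {"grip": 255,"linear": [0,0,-8.7],"delta_rot": [0,0,0]},
])

```text
time: 16.65
ee_pos: [0.4535, -0.0899, 0.0086]
tcp_rot: [179.9, 0.0, 101.2]
wrist_force: [0.7, 0.8, 0.6]
opening: 0.0229
grasp_force: 27.9
```

>>> play_rows([
  {"grip": 255,"linear": [0,0,-0.1],"delta_rot": [0,0,0]},
  {"grip": 0,"linear": [0,0,-0.1],"delta_rot": [0,0,0]},
  {"grip": 0,"linear": [0,0,-0.1],"delta_rot": [0,0,0]},
  {"grip": 0,"linear": [0,0,-0.1],"delta_rot": [0,0,0]},
  {"grip": 0,"linear": [0,0,-0.1],"delta_rot": [0,0,0]},
  {"grip": 0,"linear": [0,0,4],"delta_rot": [0,0,0]},
  {"grip": 0,"linear": [0,0,9],"delta_rot": [0,0,0]},
  {"grip": 0,"linear": [0,0,10],"delta_rot": [0,0,0]},
])

```text
time: 17.45
ee_pos: [0.4546, -0.0901, 0.1126]
tcp_rot: [179.6, 0.2, 101.2]
wrist_force: [0.2, -0.3, 1.0]
opening: 0.0858
grasp_force: 0.0
```

>>> play_rows([
  {"grip": 0,"linear": [15,33,0],"delta_rot": [0,0,-0.015]},
  {"grip": 0,"linear": [15,33,0],"delta_rot": [0,0,-0.015]},
  {"grip": 0,"linear": [15,33,0],"delta_rot": [0,0,-0.015]},
  {"grip": 0,"linear": [15,33,0],"delta_rot": [0,0,-0.015]},
  {"grip": 0,"linear": [15,33,0],"delta_rot": [0,0,-0.015]},
  {"grip": 0,"linear": [15,33,0],"delta_rot": [0,0,-0.015]},
  {"grip": 0,"linear": [15,33,0],"delta_rot": [0,0,-0.015]},
  {"grip": 0,"linear": [15,33,0],"delta_rot": [0,0,-0.015]},
  {"grip": 0,"linear": [15,33,0],"delta_rot": [0,0,-0.015]},
  {"grip": 0,"linear": [15,33,0],"delta_rot": [0,0,-0.015]},
])

```text
time: 18.45
ee_pos: [0.6022, 0.2396, 0.1068]
tcp_rot: [-179.9, 0.0, 100.4]
wrist_force: [0.3, -0.6, 0.3]
opening: 0.0851
grasp_force: 0.0
```

```bash
python3 - <<'E'
from h import *
p,w=look("w9",["housing_b"])
p=bot.camera("side"); w=pts(p)
m=(w[...,2]>.028)&(w[...,2]<.06)&(np.hypot(w[...,0]-.452,w[...,1]+.09)<.027)
q=w[m]; print("placed",q.min(0),q.max(0),np.percentile(q[:,2],[50,90]))
E
```

```text
18.4 [0.6022 0.2396 0.1068] [-179.9    0.   100.4] F [ 0.3 -0.6  0.3] open 0.0851 g 0.0
housing_b 0.91 [270.7, 119.3, 306.4, 169.8] ztop 0.022 rect [604.4 289.2  23.9  33.6  10.2]
placed [ 0.44185934 -0.10400843  0.02836036] [ 0.46623157 -0.06847331  0.03460729] [0.0303552  0.03170047]
```

The first housing is seated. Grasping the second.

>>> play_rows([
  {"grip": 0,"linear": [0.2,4,0],"delta_rot": [0,0,0]},
  {"grip": 0,"linear": [0.2,5,0],"delta_rot": [0,0,0]},
  {"grip": 0,"linear": [0.2,5,-4],"delta_rot": [0,0,0]},
  {"grip": 0,"linear": [0.2,5,-8],"delta_rot": [0,0,0]},
  {"grip": 0,"linear": [0.2,5,-10],"delta_rot": [0,0,0]},
  {"grip": 0,"linear": [0.2,5,-11.3],"delta_rot": [0,0,0]},
  {"grip": 0,"linear": [0.2,5,-11.3],"delta_rot": [0,0,0]},
  {"grip": 0,"linear": [0.2,5,-11.3],"delta_rot": [0,0,0]},
])

```text
time: 19.4
ee_pos: [0.6052, 0.2901, -0.0042]
tcp_rot: [179.9, -0.0, 100.3]
wrist_force: [0.0, -0.5, -0.3]
opening: 0.0855
grasp_force: 0.0
```

>>> play_rows([
  {"grip": 255,"linear": [0,0,0],"delta_rot": [0,0,0]},
  {"grip": 255,"linear": [0,0,0],"delta_rot": [0,0,0]},
  {"grip": 255,"linear": [0,0,0],"delta_rot": [0,0,0]},
  {"grip": 255,"linear": [0,0,0],"delta_rot": [0,0,0]},
  {"grip": 255,"linear": [0,0,0],"delta_rot": [0,0,0]},
])

```text
time: 19.9
ee_pos: [0.6048, 0.2904, -0.0052]
tcp_rot: [180.0, -0.0, 100.4]
wrist_force: [-0.1, -0.4, 3.2]
opening: 0.0235
grasp_force: 28.4
```

>>> play_rows([
  {"grip": 255,"linear": [0,0,3],"delta_rot": [0,0,0]},
  {"grip": 255,"linear": [0,0,8],"delta_rot": [0,0,0]},
  {"grip": 255,"linear": [0,0,10],"delta_rot": [0,0,0]},
  {"grip": 255,"linear": [-16.3,-32.3,10],"delta_rot": [0,0,0.013]},
  {"grip": 255,"linear": [-16.3,-32.3,10],"delta_rot": [0,0,0.013]},
  {"grip": 255,"linear": [-16.3,-32.3,10],"delta_rot": [0,0,0.013]},
  {"grip": 255,"linear": [-16.3,-32.3,10],"delta_rot": [0,0,0.013]},
  {"grip": 255,"linear": [-16.3,-32.3,10],"delta_rot": [0,0,0.013]},
  {"grip": 255,"linear": [-16.3,-32.3,10],"delta_rot": [0,0,0.013]},
  {"grip": 255,"linear": [-16.3,-32.3,10],"delta_rot": [0,0,0.013]},
])

```text
time: 20.9
ee_pos: [0.4457, -0.0236, 0.0943]
tcp_rot: [180.0, 0.0, 101.1]
wrist_force: [1.2, -0.3, -0.2]
opening: 0.0234
grasp_force: 28.3
```

>>> play_rows([
  {"grip": 255,"linear": [0,0,0],"delta_rot": [0,0,0]},
  {"grip": 255,"linear": [0,0,0],"delta_rot": [0,0,0]},
  {"grip": 255,"linear": [0,0,0],"delta_rot": [0,0,0]},
  {"grip": 255,"linear": [0,0,0],"delta_rot": [0,0,0]},
])

```text
time: 21.3
ee_pos: [0.4473, -0.0213, 0.0941]
tcp_rot: [-180.0, -0.0, 101.2]
wrist_force: [0.1, 0.7, -0.6]
opening: 0.0235
grasp_force: 28.3
```

Not quite there (447, -21), so I'll correct by (-6, -12) mm, then lower.

>>> play_rows([
  {"grip": 255,"linear": [-0.6,-1.2,0],"delta_rot": [0,0,0]},
  {"grip": 255,"linear": [-0.6,-1.2,0],"delta_rot": [0,0,0]},
  {"grip": 255,"linear": [-0.6,-1.2,-4],"delta_rot": [0,0,0]},
  {"grip": 255,"linear": [-0.6,-1.2,-7],"delta_rot": [0,0,0]},
  {"grip": 255,"linear": [-0.6,-1.2,-8.2],"delta_rot": [0,0,0]},
  {"grip": 255,"linear": [-0.6,-1.2,-8.8],"delta_rot": [0,0,0]},
  {"grip": 255,"linear": [-0.6,-1.2,-8.8],"delta_rot": [0,0,0]},
  {"grip": 255,"linear": [-0.6,-1.2,-8.8],"delta_rot": [0,0,0]},
])

```text
time: 22.1
ee_pos: [0.4418, -0.0342, 0.0076]
tcp_rot: [179.9, 0.0, 101.1]
wrist_force: [0.0, 0.6, 0.7]
opening: 0.0235
grasp_force: 28.3
```

>>> play_rows([
  {"grip": 0,"linear": [0,0,0],"delta_rot": [0,0,0]},
  {"grip": 0,"linear": [0,0,0],"delta_rot": [0,0,0]},
  {"grip": 0,"linear": [0,0,0],"delta_rot": [0,0,0]},
  {"grip": 0,"linear": [0,0,0],"delta_rot": [0,0,0]},
  {"grip": 0,"linear": [0,0,4],"delta_rot": [0,0,0]},
  {"grip": 0,"linear": [0,0,8],"delta_rot": [0,0,0]},
  {"grip": 0,"linear": [-0.5,4,10],"delta_rot": [0,0,-0.15]},
  {"grip": 0,"linear": [-1,8,10],"delta_rot": [0,0,-0.3]},
  {"grip": 0,"linear": [-1.3,10,10],"delta_rot": [0,0,-0.4]},
  {"grip": 0,"linear": [-1.3,10,10],"delta_rot": [0,0,-0.4]},
])

```text
time: 23.1
ee_pos: [0.4276, 0.068, 0.1066]
tcp_rot: [180.0, -0.0, 78.1]
wrist_force: [0.4, -0.6, -0.4]
opening: 0.0855
grasp_force: 0.0
```

```bash
python3 - <<'E'
from h import *
p,w=look("w10",["flux_tin"])
p=bot.camera("side"); w=pts(p)
m=(w[...,2]>.028)&(w[...,2]<.06)&(np.hypot(w[...,0]-.44,w[...,1]+.033)<.025)
q=w[m]; print("placed",q.min(0),q.max(0),np.percentile(q[:,2],[50,90]))
E
```

```text
23.1 [0.4276 0.068  0.1066] [180.   -0.   78.1] F [ 0.4 -0.6 -0.4] open 0.0855 g 0.0
flux_tin 0.92 [234.5, 129.4, 288.7, 183.4] ztop 0.0214 rect [425.  112.7  37.5  37.5  33.4]
placed [ 0.42906074 -0.05098439  0.02807655] [ 0.45378036 -0.01459769  0.03535184] [0.0303111  0.03307146]
```

>>> play_rows([
  {"grip": 0,"linear": [-0.2,4.5,0],"delta_rot": [0,0,0]},
  {"grip": 0,"linear": [-0.2,4.5,0],"delta_rot": [0,0,0]},
  {"grip": 0,"linear": [-0.2,4.5,-4],"delta_rot": [0,0,0]},
  {"grip": 0,"linear": [-0.2,4.5,-8],"delta_rot": [0,0,0]},
  {"grip": 0,"linear": [-0.2,4.5,-10],"delta_rot": [0,0,0]},
  {"grip": 0,"linear": [-0.2,4.5,-11.6],"delta_rot": [0,0,0]},
  {"grip": 0,"linear": [-0.2,4.5,-11.6],"delta_rot": [0,0,0]},
  {"grip": 0,"linear": [-0.2,4.5,-11.6],"delta_rot": [0,0,0]},
])

```text
time: 24.05
ee_pos: [0.4261, 0.1101, -0.0094]
tcp_rot: [-180.0, 0.0, 78.2]
wrist_force: [0.0, 0.1, 0.4]
opening: 0.0855
grasp_force: 0.0
```

>>> play_rows([
  {"grip": 255,"linear": [0,0,0],"delta_rot": [0,0,0]},
  {"grip": 255,"linear": [0,0,0],"delta_rot": [0,0,0]},
  {"grip": 255,"linear": [0,0,0],"delta_rot": [0,0,0]},
  {"grip": 255,"linear": [0,0,0],"delta_rot": [0,0,0]},
  {"grip": 255,"linear": [0,0,0],"delta_rot": [0,0,0]},
])

```text
time: 24.55
ee_pos: [0.4264, 0.1109, -0.0089]
tcp_rot: [179.9, -0.0, 78.2]
wrist_force: [-0.3, -1.6, 5.7]
opening: 0.0354
grasp_force: 29.9
```

>>> play_rows([
  {"grip": 255,"linear": [0,0,3],"delta_rot": [0,0,0]},
  {"grip": 255,"linear": [0,0,8],"delta_rot": [0,0,0]},
  {"grip": 255,"linear": [0,0,10.5],"delta_rot": [0,0,0]},
  {"grip": 255,"linear": [9.7,-34.8,10.5],"delta_rot": [0,0,0]},
  {"grip": 255,"linear": [9.7,-34.8,10.5],"delta_rot": [0,0,0]},
  {"grip": 255,"linear": [9.7,-34.8,10.5],"delta_rot": [0,0,0]},
  {"grip": 255,"linear": [9.7,-34.8,10.5],"delta_rot": [0,0,0]},
  {"grip": 255,"linear": [9.7,-34.8,10.5],"delta_rot": [0,0,0]},
  {"grip": 255,"linear": [9.7,-34.8,10.5],"delta_rot": [0,0,0]},
  {"grip": 255,"linear": [9.7,-34.8,10.5],"delta_rot": [0,0,0]},
])

```text
time: 25.55
ee_pos: [0.52, -0.2285, 0.0952]
tcp_rot: [180.0, -0.0, 78.2]
wrist_force: [0.5, 0.9, 0.1]
opening: 0.0354
grasp_force: 30.5
```

>>> play_rows([
  {"grip": 255,"linear": [0,0,0],"delta_rot": [0,0,0]},
  {"grip": 255,"linear": [0,0,0],"delta_rot": [0,0,0]},
  {"grip": 255,"linear": [0,0,0],"delta_rot": [0,0,0]},
  {"grip": 255,"linear": [0,0,0],"delta_rot": [0,0,0]},
])

```text
time: 25.95
ee_pos: [0.5198, -0.2252, 0.0956]
tcp_rot: [180.0, -0.0, 78.3]
wrist_force: [-0.6, -0.5, -0.2]
opening: 0.0352
grasp_force: 30.5
```

```bash
python3 - <<'E'
from h import *
p,w=look("w11",["tin_holder","flux_tin"])
E
```

```text
25.9 [ 0.5198 -0.2252  0.0956] [180.   -0.   78.3] F [-0.6 -0.5 -0.2] open 0.0352 g 30.495553962537088
flux_tin 0.55 [235.1, 233.6, 316.9, 323.6] ztop 0.1256 rect [ 521.5 -223.6   38.6   35.    80.4]
```

View pics/w11.png

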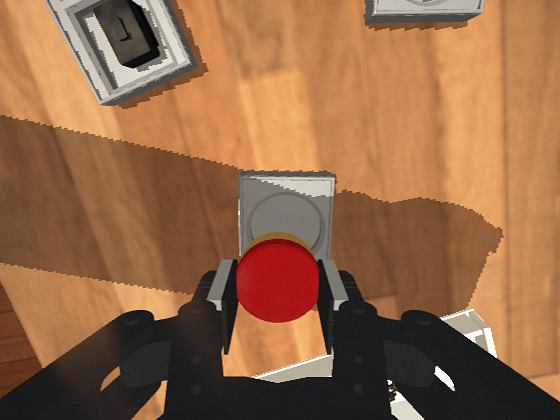

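The tin is held level (276,280), with its holder pocket behind it at (286,220). I'll shift 11.5 mm in -y, then lower.

>>> play_rows([
  {"grip": 255,"linear": [0.25,-1.15,0],"delta_rot": [0,0,0]},
  {"grip": 255,"linear": [0.25,-1.15,0],"delta_rot": [0,0,0]},
  {"grip": 255,"linear": [0.25,-1.15,-4],"delta_rot": [0,0,0]},
  {"grip": 255,"linear": [0.25,-1.15,-7],"delta_rot": [0,0,0]},
  {"grip": 255,"linear": [0.25,-1.15,-8.3],"delta_rot": [0,0,0]},
  {"grip": 255,"linear": [0.25,-1.15,-8.9],"delta_rot": [0,0,0]},
  {"grip": 255,"linear": [0.25,-1.15,-8.9],"delta_rot": [0,0,0]},
  {"grip": 255,"linear": [0.25,-1.15,-8.9],"delta_rot": [0,0,0]},
])

```text
time: 26.9
ee_pos: [0.5232, -0.2382, 0.0078]
tcp_rot: [179.9, 0.0, 78.2]
wrist_force: [0.3, -0.1, -0.2]
opening: 0.0355
grasp_force: 30.5
```

>>> play_rows([
  {"grip": 0,"linear": [0,0,0],"delta_rot": [0,0,0]},
  {"grip": 0,"linear": [0,0,0],"delta_rot": [0,0,0]},
  {"grip": 0,"linear": [0,0,0],"delta_rot": [0,0,0]},
  {"grip": 0,"linear": [0,0,0],"delta_rot": [0,0,0]},
  {"grip": 0,"linear": [0,0,4],"delta_rot": [0,0,0]},
  {"grip": 0,"linear": [0,0,9],"delta_rot": [0,0,0]},
  {"grip": 0,"linear": [-5,0,13],"delta_rot": [0,0,0]},
  {"grip": 0,"linear": [-10,0,17],"delta_rot": [0,0,0]},
  {"grip": 0,"linear": [-15,0,20],"delta_rot": [0,0,0]},
  {"grip": 0,"linear": [-15,0,20],"delta_rot": [0,0,0]},
])

```text
time: 27.9
ee_pos: [0.3706, -0.2377, 0.2085]
tcp_rot: [179.9, 0.1, 78.2]
wrist_force: [-0.0, -1.2, 1.2]
opening: 0.0852
grasp_force: 0.0
```

>>> play_rows([
  {"grip": 0,"linear": [0,0,0],"delta_rot": [0,0,0]},
  {"grip": 0,"linear": [0,0,0],"delta_rot": [0,0,0]},
  {"grip": 0,"linear": [0,0,0],"delta_rot": [0,0,0]},
  {"grip": 0,"linear": [0,0,0],"delta_rot": [0,0,0]},
])

```text
time: 28.3
ee_pos: [0.3727, -0.2376, 0.2051]
tcp_rot: [-179.9, -0.0, 78.2]
wrist_force: [-0.1, -0.0, -0.8]
opening: 0.0859
grasp_force: 0.0
```

```bash
python3 - <<'E'
from h import *
ps=[bot.camera("side"),bot.camera("top")]
for p in ps:
    w=pts(p)
    for n,c in dict(jarP=(.651,-.03),jarM=(.641,-.087),hP=(.4394,-.033),hM=(.4506,-.09),tin=(.5235,-.235)).items():
        m=(w[...,2]>.0285)&(w[...,2]<.06)&(np.hypot(w[...,0]-c[0],w[...,1]-c[1])<.027)
        q=w[m]
        if len(q): print(n,len(q),q.min(0).round(3),q.max(0).round(3),np.percentile(q[:,2],90).round(4))
    for t in("blue_box","solder_reel"):
        for r in bot.trace(p,t)[:2]:
            q=w[r["pixels"]]; q=q[~np.isnan(q[:,0])]; zt=np.percentile(q[:,2],90); s=q[q[:,2]>zt-.006]
            print(t,np.round(cv2.minAreaRect((s[:,:2]*1000).astype(np.float32))[0],1))
cv2.imwrite("pics/end.png",np.hstack([cv2.resize(ps[0]["color"][150:280,210:400,::-1],(400,274)),cv2.resize(ps[1]["color"][150:300,270:430,::-1],(400,274))]))
E
```

```text
jarP 174 [ 0.636 -0.045  0.029] [ 0.666 -0.013  0.051] 0.0499
jarM 154 [ 0.625 -0.099  0.029] [ 0.654 -0.066  0.051] 0.0498
hP 80 [ 0.429 -0.053  0.029] [ 0.454 -0.014  0.035] 0.0326
hM 68 [ 0.442 -0.104  0.029] [ 0.466 -0.069  0.036] 0.0319
tin 87 [ 0.506 -0.252  0.029] [ 0.542 -0.214  0.035] 0.0344
blue_box [734.  232.5]
solder_reel [777.7 -59.8]
jarP 130 [ 0.63  -0.053  0.029] [ 0.665 -0.006  0.059] 0.054
jarM 131 [ 0.625 -0.101  0.029] [ 0.663 -0.063  0.056] 0.0538
hP 110 [ 0.429 -0.053  0.029] [ 0.455 -0.019  0.038] 0.0362
hM 115 [ 0.425 -0.106  0.029] [ 0.468 -0.073  0.038] 0.0352
tin 178 [ 0.506 -0.256  0.029] [ 0.542 -0.217  0.041] 0.0378
blue_box [735.1 228.6]
blue_box [645.9 -59.2]
solder_reel [778.8 -64.6]
```

View pics/end.png

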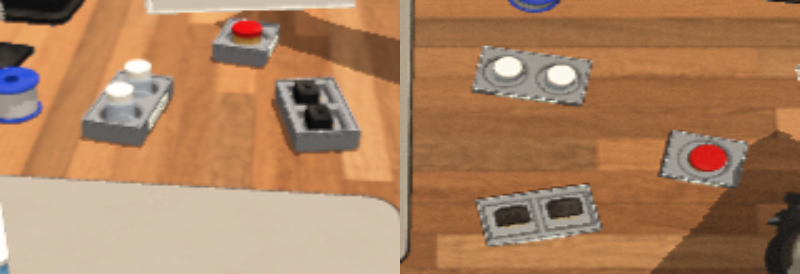

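All five parts sit upright in their pockets, at the right heights and centred to within a few mm. The case and reel haven't moved. Handing in.

```bash
python3 -c "
from workcell import bot
print(bot.job_done())"
```

```text
the job is handed in; nothing more can be done
None
```

The job is handed in: both jars, both housings and the tin are released in their pockets, upright and seated by the final camera check, with the case and reel unmoved; the hand-in gave no verdict.

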